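Deal out the stacked tube racks to the groups' kit trays

ROBOT

A 6-joint arm with a two-finger parallel gripper is mounted at the origin on the work surface. World frame = base frame: x ahead of the robot, y to its left, z up, the work surface at z = 0. Lengths are in mm, angles in rad, forces in N, time in s.
With the tool pointing down it reaches from about 300 to 775 mm from the base axis. Payload 14.6 kg.
Tool frame: the origin (TCP) lies at the very end of the fingers, on their centre line; the grasp point (between the pads) lies 19 mm behind it; z points along the fingers, y is the direction in which the jaws open and shut (so a half turn about z gives the same grasp; the last joint's range is limited). The gripper opens to 94 mm and grips with 3 to 60 N. Pads are 16 mm wide; open, the fingers measure 119 mm over their backs; the gripper's body (75 mm by 177 mm) begins 78 mm behind the grasp point.
Start: joints at [1.245, 0.3, 1.521, -0, 1.321, -0.067], TCP at [140.754, 531.674, 205.446] pointing down, gripper open.
Joint ranges: [-3.03, 3.03], [-0.79, 2.21], [0.23, 2.52], [-1.04, 4.18], [0, 3.07], [-2.55, 2.55]. Speed limits (rad/s): [2.22, 2.22, 2.57, 3.14, 3.14, 3.14].

INTERFACE

Orientations are given as [roll, pitch, yaw] about the fixed x, y, z axes, in that order (R = Rz(yaw) Ry(pitch) Rx(roll)).
In Python, from cell import manip gives the robot as it stands.
- The arm moves only by the shell command python3 -m inch 'ROWS' [FORCE]. ROWS is a JSON object of lists of equal length, an entry for each row: "grip": the opening, from -1 (shut) to 1 (fully open), so that 0 is half open; "travel": the shift along the world's x, y, z in cm, a list of three; "turn": the turn, a rotation vector about the world's x, y, z in degrees, a list of three. A call has 1 to 10 rows; each row is the pose to reach, as a shift and turn from the pose measured when the call began; what a row does not reach only later rows make up. A row lasts 1/8 s, in which the tool goes at most 62.5 mm and 10.7 degrees, less where a joint would pass 70% of its speed; a pose out of reach is approached as far as the arm can. A call with a gripper value outside its range is refused whole. The fingers move at their own pace and stop on an object; FORCE is the grip in N (left out, the last holds). Time passes only in rows, so rows that repeat a pose let the fingers close. It gives the time, the measured TCP pose, the force and the opening at its end, in the units of the state.
- manip.read_state(): the state, without advancing time (a new reading comes with each control period).
- manip.camera(name): name is "side" or "top" or "wrist"; returns (picture, depth): 480x640x3 uint8, red, green, blue; 480x640 float32, mm along the optical axis (not along the pixel's ray), 0 where there is no reading.
- manip.calibration(name): a dict with "fx", "fy", "cx", "cy" (pixels), "world_from_camera" (4x4, takes a point from camera to world coordinates). Camera axes: x right, y up, looking along -z (the intrinsics and any distortion apply to the point x, -y, -z); pixel columns grow to the right and rows downward; lengths in mm; the calibration is good to about 2 mm. The wrist camera is an equidistant fisheye: a pixel r from the principal point sees the ray r / f radians off the axis. A picture is of the moment at which its call begins: read the wrist's pose just before it. calibration takes no time and is no camera call; for the wrist camera it gives the pose at the moment of the call.
- manip.sign_off(): hands the job in, once; it reports no verdict.
Trained networks look in the newest picture that a camera, given by its name, has taken for a name from the list of things; names that differ only in an ending like _2 or _b are one class to them, and where a whole thing is asked for, a point or a joint stands for the part that bears it (a point fixed in the world has none). Each returns a list of dicts, best first, with "p" (0 to 1); they miss things now and then, are a little off and sometimes report something else, mostly with a low value. They report only what shows in the picture. A call takes as long as a camera call. They do not tell look-alikes from the thing itself.
- manip.look_for(camera, label): "bbox" ([left, top, right, bottom] in pixels, round what is visible of it).
The state is a dict: "clock": time; "joints": joint angles; "qd": joint speeds; "effort": joint torques, N m; "eef_pos": TCP position; "eef_rot": TCP orientation; "wrist_force": force on the tool from outside, world axes, zero at the start; "moment": the same for the moment, N m; "finger_gap": finger opening in mm.
Only numpy, scipy, OpenCV 4.12 (cv2) and the standard library are available. Lean on these libraries where they do the work, as an engineer would, in place of code of your own. Each camera call takes 0.05 s, during which the arm holds its last target.

TASK

Set up the class practical: take the two stacks of tube racks apart and put each rack into the kit tray marked with its own colour, standing flat in the clear bay beside the pen, centred and with its long side along the tray. Set the racks down rather than dropping them, topple none, and leave the beaker and the bottle where they are.

Things in the scene. Friction and masses are not known exactly. Their poses are not given: they have to be found in the camera images.
- red_rack: Loose empty red plastic test-tube rack with 3 rows of 5 dark holes in its top; 90 x 60 mm foot flange (6 mm high), above it a flat-sided body 86 x 56 mm, 45 mm high in all, about 0.1 kg. Origin: centre of its underside; x along its 90 mm length, y across its width, z up. It looks the same turned half round. At the start the four racks stand on the bench in two stacks of two, the upper rack (origin 45 mm up) roughly crosswise on the lower one and just lying on it.
- blue_rack: Loose empty blue plastic test-tube rack with 3 rows of 5 dark holes in its top; 90 x 60 mm foot flange (6 mm high), above it a flat-sided body 86 x 56 mm, 45 mm high in all, about 0.1 kg. Origin: centre of its underside; x along its 90 mm length, y across its width, z up. It looks the same turned half round. At the start the four racks stand on the bench in two stacks of two, the upper rack (origin 45 mm up) roughly crosswise on the lower one and just lying on it.
- yellow_rack: Loose empty yellow plastic test-tube rack with 3 rows of 5 dark holes in its top; 90 x 60 mm foot flange (6 mm high), above it a flat-sided body 86 x 56 mm, 45 mm high in all, about 0.1 kg. Origin: centre of its underside; x along its 90 mm length, y across its width, z up. It looks the same turned half round. At the start the four racks stand on the bench in two stacks of two, the upper rack (origin 45 mm up) roughly crosswise on the lower one and just lying on it.
- green_rack: Loose empty green plastic test-tube rack with 3 rows of 5 dark holes in its top; 90 x 60 mm foot flange (6 mm high), above it a flat-sided body 86 x 56 mm, 45 mm high in all, about 0.1 kg. Origin: centre of its underside; x along its 90 mm length, y across its width, z up. It looks the same turned half round. At the start the four racks stand on the bench in two stacks of two, the upper rack (origin 45 mm up) roughly crosswise on the lower one and just lying on it.
- red_tray: Fixed white kit tray, red tape round both short ends, marker pen with red cap. Outside 140 x 107 mm, rim 12 mm and floor 4 mm above the bench. Origin: on the bench under the middle of the clear bay (134 x 83 mm) where the rack stands; x along the tray, z up. The bay ends at walls 67 mm to +x and -x, 41 mm to -y and at a 6 mm rib 42 mm to +y; past the rib the pen lies along x, its top 17 mm above the bench.
- blue_tray: Fixed white kit tray, blue tape round both short ends, marker pen with blue cap. Outside 140 x 107 mm, rim 12 mm and floor 4 mm above the bench. Origin: on the bench under the middle of the clear bay (134 x 83 mm) where the rack stands; x along the tray, z up. The bay ends at walls 67 mm to +x and -x, 41 mm to -y and at a 6 mm rib 42 mm to +y; past the rib the pen lies along x, its top 17 mm above the bench.
- yellow_tray: Fixed white kit tray, yellow tape round both short ends, marker pen with yellow cap. Outside 140 x 107 mm, rim 12 mm and floor 4 mm above the bench. Origin: on the bench under the middle of the clear bay (134 x 83 mm) where the rack stands; x along the tray, z up. The bay ends at walls 67 mm to +x and -x, 41 mm to -y and at a 6 mm rib 42 mm to +y; past the rib the pen lies along x, its top 17 mm above the bench.
- green_tray: Fixed white kit tray, green tape round both short ends, marker pen with green cap. Outside 140 x 107 mm, rim 12 mm and floor 4 mm above the bench. Origin: on the bench under the middle of the clear bay (134 x 83 mm) where the rack stands; x along the tray, z up. The bay ends at walls 67 mm to +x and -x, 41 mm to -y and at a 6 mm rib 42 mm to +y; past the rib the pen lies along x, its top 17 mm above the bench.
- beaker: Bystander, not to be moved: loose empty clear beaker, 72 mm across the rim, 92 mm high, beside the work. Origin: centre of its underside.
- bottle: Bystander, not to be moved: loose amber bottle with a blue cap, 60 mm in diameter, 115 mm high, beside the work. Origin: centre of its underside.
Mind the look-alikes: they are no part of the job. Several things look just like the blue_rack: the one meant starts nearest to the robot's base.

How it is judged:
By the outcome, as a careful person would: the job done as asked, in the order asked, and still so for the second after the job is handed in, with the robot touching nothing.
It also fails if it takes over 109 s, if anything falls off the work surface, if the arm or the gripper's body presses on something with over 40 N, if the wrist force passes 120 N, or if a joint passes its speed limit or range.

## Working session

There is one attempt and no reset: what is moved stays moved. The work goes in short steps, Python scripts to look and compute and a shell command to move; the robot and the scene stay as the last step left them, time stands still between calls to the robot, and variables do not carry over. Pictures are saved under pics/ and viewed, and the job is handed in when it is done.

```bash
ls; mkdir -p pics
python3 - <<'E'
from cell import manip
import cv2
print(manip.read_state())
for n in ("top","side","wrist"):
    c=manip.calibration(n); print(n,c)
    p,d=manip.camera(n); cv2.imwrite(f"pics/{n}0.png",p[:,:,::-1])
    import numpy as np; np.save(f"pics/{n}0d.npy",d); np.save(f"pics/{n}0p.npy",p)
E
```

```text
pics
{'clock': 0.0, 'joints': array([ 1.24542089e+00,  3.00468742e-01,  1.52154988e+00, -2.66013907e-06,
        1.32066385e+00, -6.66148557e-02]), 'qd': array([-0.0007649 ,  0.00194016, -0.00062725,  0.00042981, -0.00053994,
        0.00144053]), 'effort': array([-7.92906267e-04, -5.31806481e+01, -3.52734804e+01,  7.08226603e-02,
        2.43505149e-02, -1.13238042e-05]), 'eef_pos': array([140.66985203, 531.45811045, 204.90080949]), 'eef_rot': array([-3.14050508e+00, -6.99735412e-05,  2.88283269e+00]), 'wrist_force': array([ 0.15482923, -0.31103867, -0.16728951]), 'moment': array([ 0.0158048 , -0.06748585, -0.00939724]), 'finger_gap': 93.81440023153083}
top {'fx': 463.7023021739781, 'fy': 463.7023021739781, 'cx': 319.30905541678953, 'cy': 239.3844465421362, 'world_from_camera': array([[-6.05644381e-03,  9.95311942e-01, -9.65269831e-02,
         5.32319718e+02],
       [-9.99694243e-01, -3.71223221e-03,  2.44466665e-02,
         1.53177476e+01],
       [ 2.39737285e-02,  9.66455291e-02,  9.95030101e-01,
         1.14453004e+03],
       [ 0.00000000e+00,  0.00000000e+00,  0.00000000e+
[... 274 characters left out ...]
1951094e-01, -5.65474533e-01,
        -7.15433830e+02],
       [-1.64786163e-03,  8.27684336e-01,  5.61191522e-01,
         7.55860702e+02],
       [ 0.00000000e+00,  0.00000000e+00,  0.00000000e+00,
         1.00000000e+00]])}
wrist {'fx': 371.64829954431775, 'fy': 371.64829954431775, 'cx': 320.9689289415934, 'cy': 246.05682017555714, 'world_from_camera': array([[ 2.55202115e-01, -9.38935791e-01, -2.30806113e-01,
         7.44723703e+01],
       [ 9.66886191e-01,  2.47398197e-01,  6.26516261e-02,
         5.49131712e+02],
       [-1.72483788e-03, -2.39152070e-01,  9.70980593e-01,
         3.85424854e+02],
       [ 0.00000000e+00,  0.00000000e+00,  0.00000000e+00,
         1.00000000e+00]])}
```

View pics/top0.png

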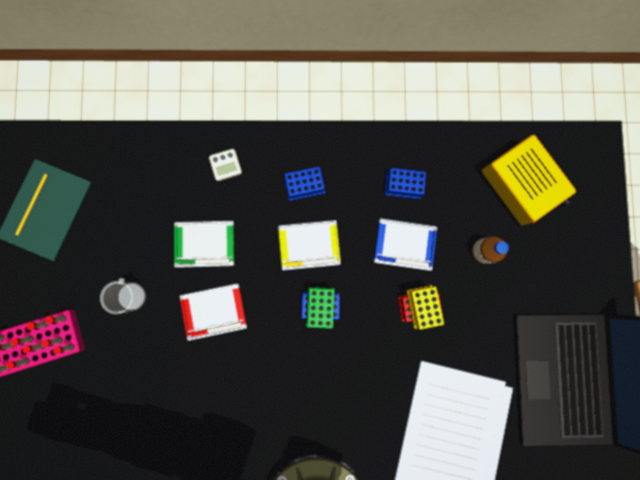

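View pics/side0.png

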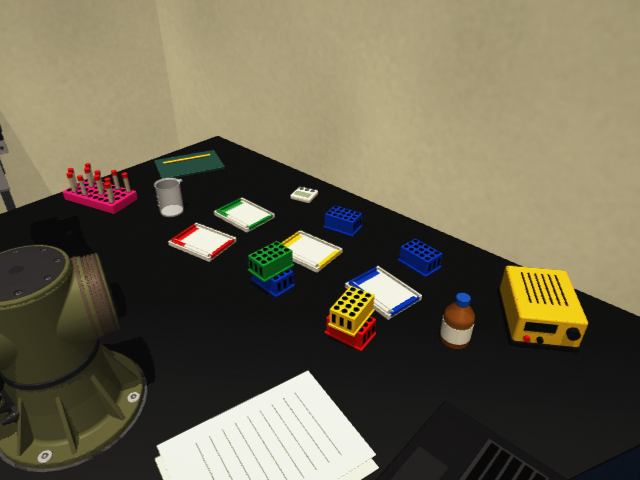

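View pics/wrist0.png

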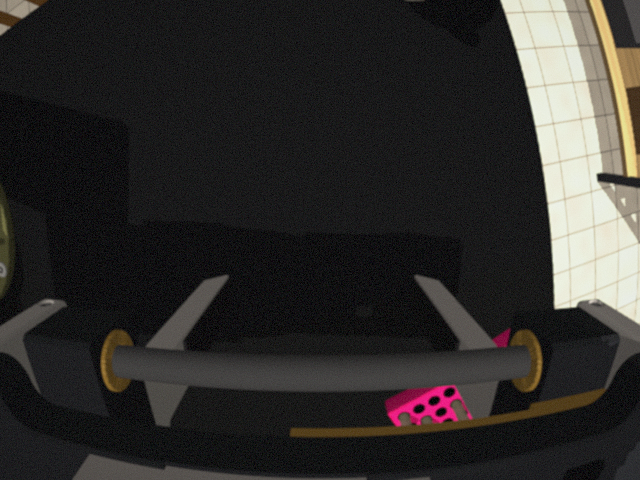

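The top view shows green on blue at (320,307) and yellow on red at (425,307). The trays are green (204,244), yellow (310,245), blue (406,244) and red (213,312), with every pen on the robot side. The blue look-alikes are at (305,183) and (406,182). Next I'll measure them.

```bash
cat > h.py <<'E'
import numpy as np, cv2
from cell import manip
def topixray(cal,u,v):
    u=np.asarray(u,float);v=np.asarray(v,float)
    d=np.stack([(u-cal['cx'])/cal['fx'],-(v-cal['cy'])/cal['fy'],-np.ones_like(u)],-1)
    T=cal['world_from_camera']; return T[:3,3],d@T[:3,:3].T
def toplane(cal,u,v,z):
    o,d=topixray(cal,u,v); t=(z-o[2])/d[...,2]; return o+d*t[...,None]
def project(cal,P):
    T=cal['world_from_camera']; p=(np.asarray(P)-T[:3,3])@T[:3,:3]
    return np.stack([cal['cx']+cal['fx']*p[...,0]/-p[...,2],cal['cy']-cal['fy']*p[...,1]/-p[...,2]],-1)
def cloud(cal,d):
    v,u=np.mgrid[0:d.shape[0],0:d.shape[1]]
    o,r=topixray(cal,u,v); return o+r*d[...,None]
E
python3 - <<'E'
from h import *
p=np.load('pics/top0p.npy');d=np.load('pics/top0d.npy');cal=manip.calibration('top')
W=cloud(cal,d); hsv=cv2.cvtColor(p,cv2.COLOR_RGB2HSV)
cv2.imwrite('pics/crop.png',cv2.resize(p[205:345,165:455,::-1],None,fx=2.75,fy=2.75,interpolation=cv2.INTER_CUBIC))
for n,u,v in [('gt',215,240),('yt',310,240),('bt',406,240),('rt',210,312),('G',320,309),('Y',427,309),('bench',260,360),('bench',360,250)]:
    print(n,np.median(W[v-3:v+4,u-3:u+4].reshape(-1,3),0).round(1), hsv[v,u])
E
```

```text
gt [642.3 243.6   5.1] [ 95   6 241]
yt [641.3  10.3   4.8] [105  10 245]
bt [ 640.6 -227.9    4. ] [103   9 244]
rt [467.4 252.8   4.9] [103   9 244]
G [477.1 -11.2  90.8] [61 77 86]
Y [ 475.3 -253.6   90.5] [ 31 131 103]
bench [351.9 132.    0.7] [150  10  25]
bench [ 616.5 -113.7    0.8] [105  19  27]
```

View pics/crop.png

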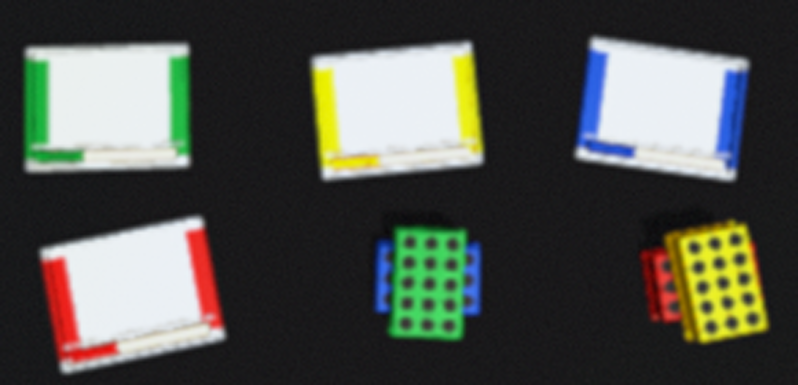

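```bash
cat >> h.py <<'E'
from scipy.optimize import minimize
def boxpts(L,W,z,y0=0):
    return np.array([[sx*L/2,y0+sy*W/2,zz] for sx in(-1,1) for sy in(-1,1) for zz in z])
TRAY=np.vstack([boxpts(140,107,(0,12),9.0)])
def RACK(z0): return np.vstack([boxpts(86,56,(z0+6,z0+45)),boxpts(90,60,(z0,z0+6))])
def place(P,x):
    c,s=np.cos(x[2]),np.sin(x[2]); return np.stack([x[0]+c*P[:,0]-s*P[:,1],x[1]+s*P[:,0]+c*P[:,1],P[:,2]],-1)
def fitsil(cal,mask,P,x0,S=8):
    """mask: float 0..1 image full-size; model hull of P fitted"""
    c=project(cal,place(P,x0)).mean(0).astype(int); r=48
    u0,v0=c[0]-r,c[1]-r
    m=cv2.resize(mask[v0:v0+2*r,u0:u0+2*r].astype(np.float32),None,fx=S,fy=S,interpolation=cv2.INTER_CUBIC)
    m=(m>0.5).astype(np.uint8)
    def f(y):
        x=[y[0],y[1],y[2]/50]
        q=project(cal,place(P,x)); q=((q-[u0,v0]+.5)*S-.5)
        h=cv2.convexHull(q.astype(np.float32))
        im=np.zeros_like(m); cv2.fillConvexPoly(im,np.round(h*16).astype(np.int32),1,shift=4)
        return 1-(im&m).sum()/((im|m).sum())
    y0=[x0[0],x0[1],x0[2]*50]
    for k in (12,4):
        r_=minimize(f,y0,method='Nelder-Mead',options=dict(initial_simplex=np.array([y0]+[[y0[j]+(k if j==i else 0) for j in range(3)] for i in range(3)]),xatol=.03,fatol=1e-5)); y0=r_.x
    return np.array([y0[0],y0[1],y0[2]/50]),r_.fun
E
cat > m.py <<'E'
from h import *
p=np.load('pics/top0p.npy');cal=manip.calibration('top')
hsv=cv2.cvtColor(p,cv2.COLOR_RGB2HSV).astype(int); V=hsv[...,2]
bright=np.clip((V-30)/ (230-30.),0,1)
res={}
for n,x0 in [('green',(630,244,np.pi/2)),('yellow',(630,10,np.pi/2)),('blue',(630,-228,np.pi/2)),('red',(460,250,np.pi/2))]:
    m=(V>110).astype(np.float32)
    k=cv2.getStructuringElement(cv2.MORPH_ELLIPSE,(5,5))
    x,f=fitsil(cal,cv2.morphologyEx(bright.astype(np.float32),cv2.MORPH_CLOSE,k),TRAY,x0)
    print('tray',n,x[:2].round(1),np.degrees(x[2]).round(1),round(f,3)); res[n+'_tray']=x
for n,h,x0 in [('green',60,(477,-11,0)),('yellow',29,(475,-254,0.1))]:
    dh=abs(hsv[...,0]-h); m=((dh<14)&(hsv[...,1]>70)&(V>45)).astype(np.uint8)
    m=cv2.morphologyEx(m,cv2.MORPH_CLOSE,np.ones((5,5)))
    x,f=fitsil(cal,m,RACK(45),x0)
    print('rack',n,x[:2].round(1),np.degrees(x[2]).round(1),round(f,3)); res[n]=x
# overlay
S=3
im=cv2.resize(p[205:345,165:455,::-1],None,fx=2.75,fy=2.75,interpolation=cv2.INTER_CUBIC)
def dr(P,c):
    q=((project(cal,P)-[165,205]+.5)*2.75-.5); cv2.polylines(im,[np.round(q*16).astype(np.int32)],True,c,1,shift=4)
for n,x in res.items():
    if 'tray' in n:
        o=np.array([[-70,-44.5,12],[70,-44.5,12],[70,62.5,12],[-70,62.5,12]])
        b=np.array([[-67,-41,4],[67,-41,4],[67,42,4],[-67,42,4]]); dr(place(b,x),(255,0,255))
    else: o=np.array([[-43,-28,90],[43,-28,90],[43,28,90],[-43,28,90]])
    dr(place(o,x),(0,0,0) if 'tray' in n else (255,0,255))
cv2.imwrite('pics/ov.png',im); np.save('res.npy',res)
E
python3 m.py
```

```text
tray green [642.1 270.9] 91.3 0.151
tray yellow [637.9  13.5] 95.7 0.112
tray blue [ 638.6 -226.7] 81.7 0.097
tray red [477.2 247.6] 101.2 0.035
rack green [478.2 -12.8] -3.5 0.088
rack yellow [ 477.7 -256. ] 12.1 0.119
```

View pics/ov.png

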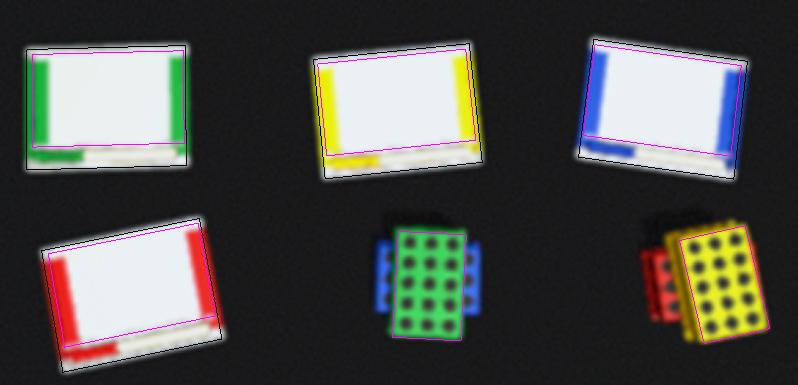

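```bash
sed -i 's/^    m=(m>0.5).astype(np.uint8)/    m=(m>0.5).astype(np.uint8)\n    nl,lab=cv2.connectedComponents(m); cnt=np.bincount(lab[r*S-100:r*S+100,r*S-100:r*S+100].ravel(),minlength=nl); cnt[0]=0; m=(lab==cnt.argmax()).astype(np.uint8)/' h.py; python3 m.py
python3 - <<'E'
from h import *
s=manip.camera('side')[0]; res=np.load('res.npy',allow_pickle=True).item(); cal=manip.calibration('side')
im=cv2.resize(s[180:360,150:440,::-1],None,fx=2.75,fy=2.75,interpolation=cv2.INTER_CUBIC)
def dr(P,c):
    q=((project(cal,P)-[150,180]+.5)*2.75-.5); cv2.polylines(im,[np.round(q*16).astype(np.int32)],True,c,1,shift=4)
for n,x in res.items():
    if 'tray' in n: o=np.array([[-70,-44.5,12],[70,-44.5,12],[70,62.5,12],[-70,62.5,12]])
    else: o=np.array([[-43,-28,90],[43,-28,90],[43,28,90],[-43,28,90]])
    dr(place(o,x),(255,0,255))
cv2.imwrite('pics/ovs.png',im)
E
```

```text
tray green [641.9 270.8] 91.5 0.023
tray yellow [637.9  13.5] 95.7 0.044
tray blue [ 638.6 -226.7] 81.7 0.028
tray red [477.2 247.6] 101.2 0.035
rack green [478.2 -12.8] -3.5 0.088
rack yellow [ 477.7 -256. ] 12.1 0.119
```

View pics/ovs.png

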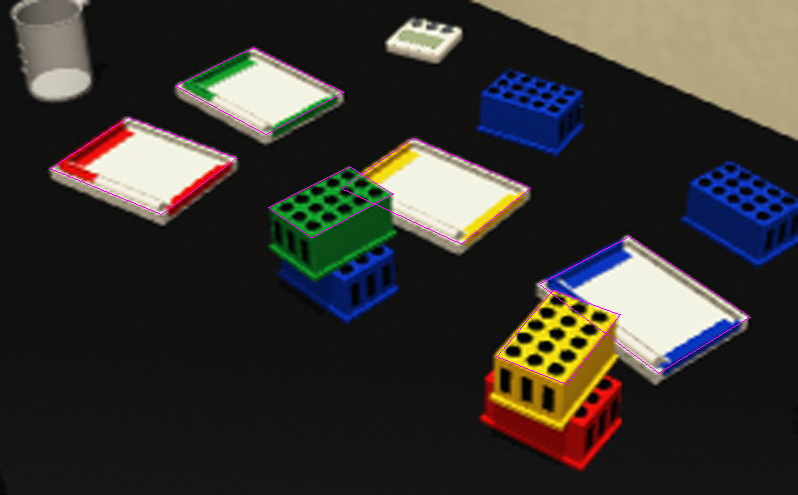

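```bash
python3 -m inch '{"grip":[1,1,1,1,1,1,1,1,1,1],"travel":[[4,-7,-1],[9,-14,-2],[14,-21,-3],[19,-28,-4],[24,-36,-5],[28,-44,-5],[31,-49,-5],[33.75,-54.4,-5],[33.75,-54.4,-5],[33.75,-54.4,-5]],"turn":[[0,0,11.3],[0,0,11.3],[0,0,11.3],[0,0,11.3],[0,0,11.3],[0,0,11.3],[0,0,11.3],[0,0,11.3],[0,0,11.3],[0,0,11.3]]}' 20
```

```text
clock: 1.45
eef_pos: [469.5, 2.1, 155.8]
eef_rot: [-3.141, 0.0, 3.08]
wrist_force: [0.1, 0.6, 0.0]
finger_gap: 94.0
```

```bash
python3 -m inch '{"grip":[1,1,1],"travel":[[0.87,-1.49,0],[0.87,-1.49,0],[0.87,-1.49,0]],"turn":[[0,0,0],[0,0,0],[0,0,0]]}'
python3 - <<'E'
from h import *
print(manip.read_state()['eef_pos'])
p,d=manip.camera('wrist'); cv2.imwrite('pics/w1.png',p[:,:,::-1])
E
```

```text
clock: 1.82
eef_pos: [477.7, -11.6, 155.8]
eef_rot: [-3.141, 0.0, 3.081]
wrist_force: [-0.5, 0.2, 0.0]
finger_gap: 94.2
[477.66617982 -11.64017294 155.80810203]
```

View pics/w1.png

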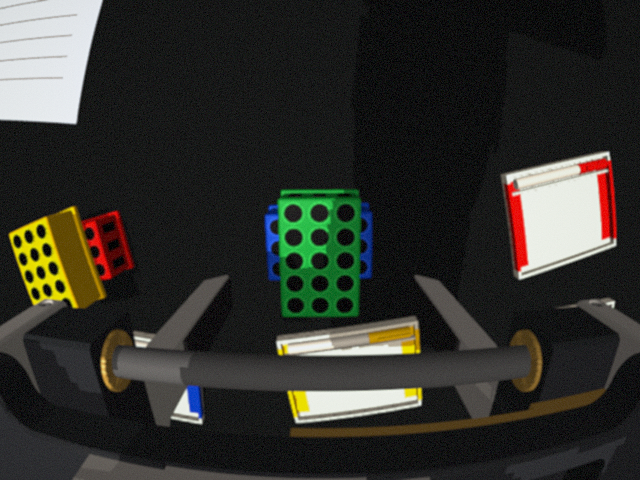

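```bash
python3 -m inch '{"grip":[1,1,1,1,1],"travel":[[0.05,-0.1,-3.5],[0.05,-0.1,-6.5],[0.05,-0.1,-8.7],[0.05,-0.1,-9.4],[0.05,-0.1,-9.4]],"turn":[[0,0,0],[0,0,0],[0,0,0],[0,0,0],[0,0,0]]}'; python3 -m inch '{"grip":[-0.2,-0.2,-1,-1,-1,-1,-1,-1],"travel":[[0,0,0],[0,0,0],[0,0,0],[0,0,0],[0,0,0],[0,0,0],[0,0,0],[0,0,0]],"turn":[[0,0,0],[0,0,0],[0,0,0],[0,0,0],[0,0,0],[0,0,0],[0,0,0],[0,0,0]]}' 20
```

```text
clock: 2.5
eef_pos: [478.2, -12.0, 62.3]
eef_rot: [-3.141, 0.001, 3.082]
wrist_force: [-0.5, -0.1, 0.8]
finger_gap: 94.3
clock: 3.5
eef_pos: [478.3, -12.0, 62.4]
eef_rot: [-3.141, 0.001, 3.082]
wrist_force: [-1.4, -0.7, 4.5]
finger_gap: 56.0
```

```bash
python3 -m inch '{"grip":[-1,-1,-1,-1,-1],"travel":[[0,0,0.5],[0,0,1.5],[0,0,3],[0,0,4.5],[0,0,5.5]],"turn":[[0,0,0],[0,0,0],[0,0,0],[0,0,0],[0,0,0]]}'
python3 -m inch '{"grip":[-1,-1,-1,-1,-1,-1,-1,-1,-1,-1],"travel":[[1,2,0.2],[3,5,0.2],[5,8.5,0.2],[7,12,0.2],[9,15.5,0.2],[11,19,0.2],[13,22.5,0.2],[15,26,0.2],[16,27.7,0.2],[16.36,28.28,0.2]],"turn":[[0,0,-8],[0,0,-17],[0,0,-26],[0,0,-35],[0,0,-44],[0,0,-53],[0,0,-62],[0,0,-71],[0,0,-80],[0,0,-85.1]]}'
python3 - <<'E'
from h import *
import time
p,d=manip.camera('top'); cv2.imwrite('pics/t2.png',p[150:400,120:520,::-1].repeat(2,0).repeat(2,1))
E
```

```text
clock: 4.12
eef_pos: [478.6, -12.0, 118.8]
eef_rot: [-3.141, 0.002, 3.082]
wrist_force: [0.5, -0.2, -1.1]
finger_gap: 55.5
clock: 5.38
eef_pos: [642.2, 271.9, 120.6]
eef_rot: [-3.14, 0.002, 1.594]
wrist_force: [0.2, -0.6, -1.0]
finger_gap: 55.7
```

View pics/t2.png

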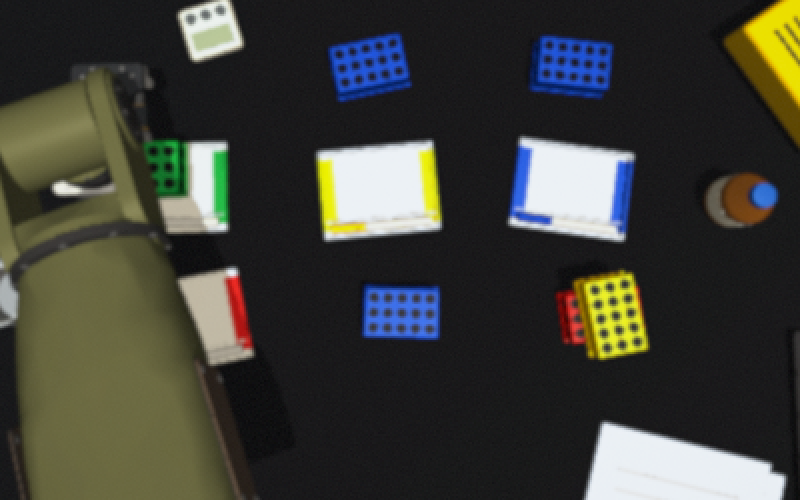

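```bash
python3 -m inch '{"grip":[-1,-1,-1,-1,-1,-1],"travel":[[-0.03,-0.11,-3],[-0.03,-0.11,-6],[-0.03,-0.11,-8],[-0.03,-0.11,-9],[-0.03,-0.11,-9.3],[-0.03,-0.11,-9.3]],"turn":[[0,0,0.1],[0,0,0.1],[0,0,0.1],[0,0,0.1],[0,0,0.1],[0,0,0.1]]}'
python3 - <<'E'
from h import *
p,d=manip.camera('wrist'); cv2.imwrite('pics/w2.png',p[:,:,::-1])
E
```

```text
clock: 6.18
eef_pos: [642.4, 271.0, 28.4]
eef_rot: [-3.142, 0.002, 1.592]
wrist_force: [-0.1, -0.3, -0.9]
finger_gap: 55.9
```

View pics/w2.png

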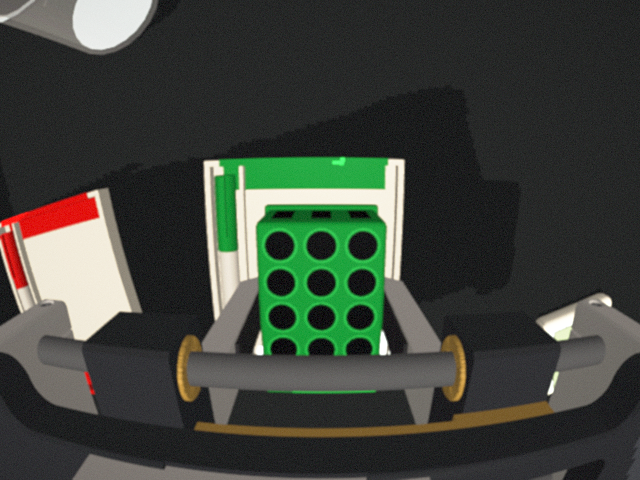

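```bash
python3 -m inch '{"grip":[-1,-1,-1,-1],"travel":[[0,0,-0.2],[0,0,-0.4],[0,0,-0.6],[0,0,-0.65]],"turn":[[0,0,0],[0,0,0],[0,0,0],[0,0,0]]}'
```

```text
clock: 6.72
eef_pos: [642.4, 271.0, 21.9]
eef_rot: [-3.142, 0.002, 1.592]
wrist_force: [0.9, -0.3, -0.3]
finger_gap: 55.6
```

```bash
python3 -m inch '{"grip":[-1,-1],"travel":[[0,0,-0.08],[0,0,-0.08]],"turn":[[0,0,0],[0,0,0]]}'
```

```text
clock: 6.98
eef_pos: [642.5, 271.0, 21.5]
eef_rot: [3.141, 0.002, 1.592]
wrist_force: [-1.2, -1.2, 3.4]
finger_gap: 56.2
```

```bash
python3 -m inch '{"grip":[0.45,0.45,0.45,0.45,0.45,0.45,1,1,1],"travel":[[0,0,0],[0,0,0],[0,0,0],[0,0,1.5],[0,0,5],[0,0,10],[-3,-6,11],[-6,-12,11],[-9,-18,11]],"turn":[[0,0,0],[0,0,0],[0,0,0],[0,0,0],[0,0,0],[0,0,0],[0,0,0],[0,0,0],[0,0,0]]}'
cat > look.py <<'E'
from h import *
import sys
tag=sys.argv[1]
p,d=manip.camera('top'); cal=manip.calibration('top'); np.save(f'pics/{tag}p.npy',p)
hsv=cv2.cvtColor(p,cv2.COLOR_RGB2HSV).astype(int); V=hsv[...,2]
HU={'green':60,'yellow':29,'blue':112,'red':0}
ov=[]
for a in sys.argv[2:]:
    n,z,x,y,yaw=a.split(','); z=float(z)
    dh=abs(hsv[...,0]-HU[n]); dh=np.minimum(dh,180-dh)
    m=((dh<14)&(hsv[...,1]>70)&(V>45)).astype(np.uint8)
    m=cv2.morphologyEx(m,cv2.MORPH_CLOSE,np.ones((5,5)))
    x,f=fitsil(cal,m,RACK(z),(float(x),float(y),np.radians(float(yaw))))
    print(n,x[:2].round(1),np.degrees(x[2]).round(1),round(f,3))
    ov.append(place(np.array([[-43,-28,z+45],[43,-28,z+45],[43,28,z+45],[-43,28,z+45]]),x))
im=cv2.resize(p[205:345,165:455,::-1],None,fx=2.75,fy=2.75,interpolation=cv2.INTER_CUBIC)
for P in ov:
    q=((project(cal,P)-[165,205]+.5)*2.75-.5); cv2.polylines(im,[np.round(q*16).astype(np.int32)],True,(255,0,255),1,shift=4)
cv2.imwrite(f'pics/{tag}.png',im); print(manip.read_state()['eef_pos'].round(1))
E
python3 look.py t3 blue,0,478,-12,90
```

```text
clock: 8.1
eef_pos: [558.0, 102.4, 132.8]
eef_rot: [3.14, 0.001, 1.593]
wrist_force: [0.6, -0.1, -0.0]
finger_gap: 93.0
blue [479.4 -12.7] 89.6 0.14
[555.3  97.4 132.3]
```

View pics/t3.png

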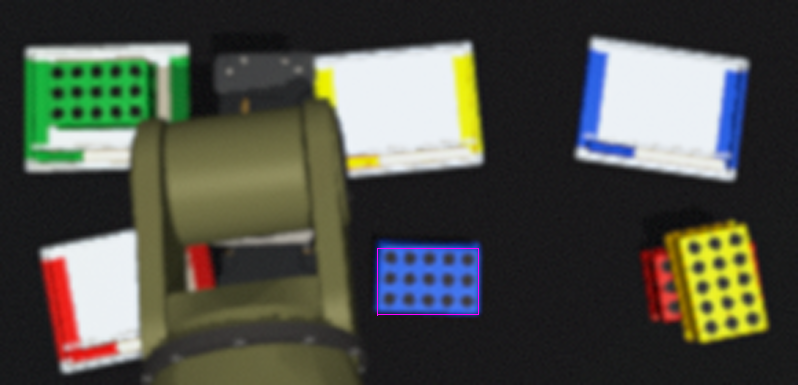

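```bash
python3 -m inch '{"grip":[1,1,1,1,1,1],"travel":[[-2.5,-4,-1],[-5,-8,-2],[-7,-10.5,-3],[-7.5,-11.0,-5],[-7.5,-11.0,-5],[-7.5,-11.0,-5]],"turn":[[0,0,-1.7],[0,0,-1.7],[0,0,-1.7],[0,0,-1.7],[0,0,-1.7],[0,0,-1.7]]}'
python3 - <<'E'
from h import *
p,d=manip.camera('wrist'); cv2.imwrite('pics/w3.png',p[:,:,::-1])
E
```

```text
clock: 8.9
eef_pos: [481.1, -12.3, 83.4]
eef_rot: [3.141, 0.003, 1.561]
wrist_force: [0.7, -0.1, 0.5]
finger_gap: 93.9
```

View pics/w3.png

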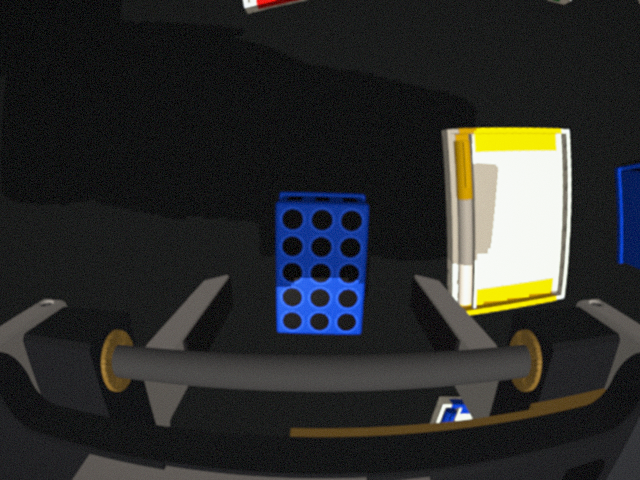

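```bash
python3 -m inch '{"grip":[1,1,1,1,1],"travel":[[0,0,-2.5],[0,0,-5],[0,0,-6.2],[0,0,-6.6],[0,0,-6.6]],"turn":[[0,0,0],[0,0,0],[0,0,0],[0,0,0],[0,0,0]]}'; python3 -m inch '{"grip":[-0.2,-0.2,-1,-1,-1,-1],"travel":[[0,0,0],[0,0,0],[0,0,0],[0,0,0],[0,0,0],[0,0,0]],"turn":[[0,0,0],[0,0,0],[0,0,0],[0,0,0],[0,0,0],[0,0,0]]}' 20
```

```text
clock: 9.57
eef_pos: [481.5, -12.2, 17.9]
eef_rot: [3.14, 0.003, 1.561]
wrist_force: [0.2, -0.4, -0.4]
finger_gap: 93.8
clock: 10.32
eef_pos: [481.5, -12.2, 17.9]
eef_rot: [3.14, 0.003, 1.561]
wrist_force: [-1.3, 0.1, 1.1]
finger_gap: 55.9
```

```bash
python3 -m inch '{"grip":[-1,-1,-1,-1,-1,-1,-1,-1,-1,-1],"travel":[[0,0,0.5],[0,0,2],[0.5,-0.5,4],[2.5,-3.5,5],[5.5,-7.5,5],[8.5,-11.5,5],[11.5,-15.5,5],[14,-19,5],[15.4,-21,5],[15.71,-21.45,5]],"turn":[[0,0,0],[0,0,0],[0,0,0],[0,0,-2],[0,0,-4],[0,0,-6],[0,0,-7.7],[0,0,-7.7],[0,0,-7.7],[0,0,-7.7]]}'
python3 -m inch '{"grip":[-1,-1],"travel":[[0,0,-1],[0,0,-2]],"turn":[[0,0,0],[0,0,0]]}'
```

```text
clock: 11.58
eef_pos: [638.8, -227.6, 68.4]
eef_rot: [3.14, 0.003, 1.426]
wrist_force: [0.3, -0.0, -0.6]
finger_gap: 56.0
clock: 11.82
eef_pos: [638.4, -226.8, 47.9]
eef_rot: [3.14, 0.003, 1.426]
wrist_force: [0.1, 0.8, -1.3]
finger_gap: 56.1
```

```bash
python3 -m inch '{"grip":[-1,-1,-1,-1,-1,-1],"travel":[[0,0,-1],[0,0,-1.8],[0,0,-2.2],[0,0,-2.4],[0,0,-2.55],[0,0,-2.62]],"turn":[[0,0,0],[0,0,0],[0,0,0],[0,0,0],[0,0,0],[0,0,0]]}'
```

```text
clock: 12.58
eef_pos: [638.5, -226.8, 22.0]
eef_rot: [3.14, 0.003, 1.426]
wrist_force: [-2.9, 0.7, 4.3]
finger_gap: 55.9
```

Contact. Now I'll release, retreat, and check both placings plus the yellow rack.

```bash
python3 -m inch '{"grip":[0.45,0.45,0.45,0.45,0.45,0.45,1,1,1,1],"travel":[[0,0,0],[0,0,0],[0,0,0],[0,0,1.5],[0,0,5],[0,0,10],[-4,5,11],[-8,10,11],[-12,15,11],[-15,18,11]],"turn":[[0,0,0],[0,0,0],[0,0,0],[0,0,0],[0,0,0],[0,0,0],[0,0,0],[0,0,0],[0,0,0],[0,0,0]]}'
python3 look.py t4 green,4,642,271,91.5 blue,4,638.6,-226.7,81.7 yellow,45,477.7,-256,12
```

```text
clock: 13.82
eef_pos: [487.2, -45.2, 133.2]
eef_rot: [3.138, 0.003, 1.427]
wrist_force: [0.4, 1.1, 0.6]
finger_gap: 94.2
green [643.  291.2] 91.4 0.397
blue [ 636.8 -246.9] 81.3 0.412
yellow [ 477.9 -256.1] 12.4 0.116
[484.3 -42.6 132.8]
```

View pics/t4.png

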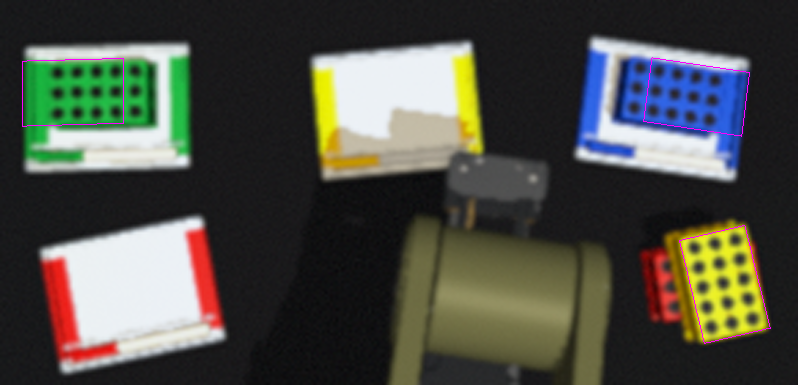

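```bash
python3 -m inch '{"grip":[1,1,1,1,1,1,1,1,1,1],"travel":[[0,-3,0],[0,-6,0],[-0.3,-9,0],[-0.5,-12,0],[-0.65,-15,0],[-0.65,-18,0],[-0.65,-20,0],[-0.65,-21.34,0],[-0.65,-21.34,0],[-0.65,-21.34,0]],"turn":[[0,0,-9],[0,0,-18],[0,0,-28],[0,0,-38],[0,0,-48],[0,0,-58],[0,0,-65],[0,0,-69.6],[0,0,-69.6],[0,0,-69.6]]}'
python3 - <<'E'
from h import *
p,d=manip.camera('wrist'); cv2.imwrite('pics/w4.png',p[:,:,::-1])
p=np.load('pics/t4p.npy'); res=np.load('res.npy',allow_pickle=True).item(); cal=manip.calibration('top')
S=5
for n,(u0,v0) in dict(green=(165,212),blue=(365,212)).items():
    im=cv2.resize(p[v0:v0+65,u0:u0+80,::-1],None,fx=S,fy=S,interpolation=cv2.INTER_CUBIC)
    P=place(np.array([[-43,-28,49],[43,-28,49],[43,28,49],[-43,28,49]],float),res[n+'_tray'])
    q=((project(cal,P)-[u0,v0]+.5)*S-.5); cv2.polylines(im,[np.round(q*16).astype(np.int32)],True,(255,0,255),1,shift=4)
    globals()[n]=im
cv2.imwrite('pics/cmp.png',np.hstack([green,blue]))
E
```

```text
clock: 15.12
eef_pos: [477.9, -255.6, 133.3]
eef_rot: [3.14, 0.002, 0.215]
wrist_force: [0.8, 0.5, -0.5]
finger_gap: 94.1
```

View pics/w4.png

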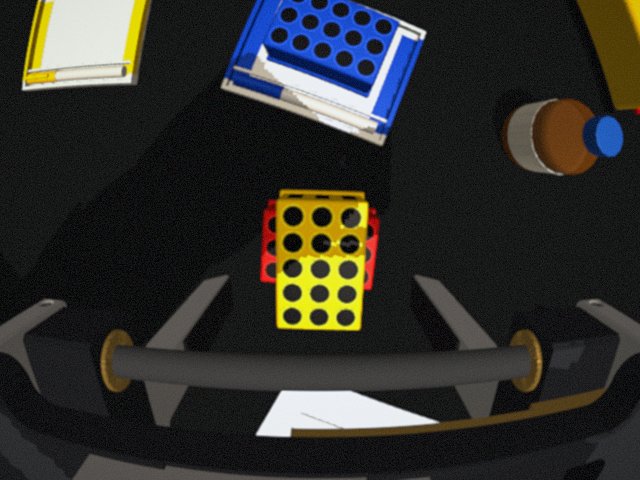

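View pics/cmp.png

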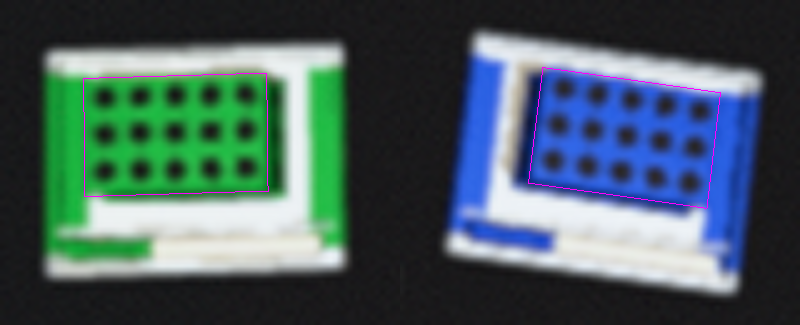

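Run:
```python
from h import *
d=np.load('pics/top0d.npy');p=np.load('pics/top0p.npy');cal=manip.calibration('top');W=cloud(cal,d).reshape(-1,3);C=p.reshape(-1,3).mean(1)
res=np.load('res.npy',allow_pickle=True).item()
for n in ['green','yellow','blue','red']:
    x=res[n+'_tray']; c,s=np.cos(x[2]),np.sin(x[2]); q=W[:,:2]-x[:2]; lx=c*q[:,0]+s*q[:,1]; ly=-s*q[:,0]+c*q[:,1]
    print(n)
    print(' y',[(int(b),W[m,2].mean().round(1)) for b in range(-54,75,3) for m in [(abs(lx)<45)&(ly>=b)&(ly<b+3)] if m.sum()])
    print(' x',[(int(b),W[m,2].mean().round(1)) for b in list(range(-84,-56,3))+list(range(57,84,3)) for m in [(abs(ly)<30)&(lx>=b)&(lx<b+3)] if m.sum()])
```

```text
green
 y [(-54, np.float64(0.7)), (-51, np.float64(0.9)), (-48, np.float64(1.0)), (-45, np.float64(12.6)), (-42, np.float64(6.5)), (-39, np.float64(4.4)), (-36, np.float64(4.9)), (-33, np.float64(5.1)), (-30, np.float64(4.4)), (-27, np.float64(4.4)), (-24, np.float64(4.7)), (-21, np.float64(5.0)), (-18, np.float64(4.9)), (-15, np.float64(4.7)), (-12, np.float64(4.5)), (-9, np.float64(4.9)), (-6, np.float64(5.0)), (-3, np.float64(4.6)), (0, np.float64(5.0)), (3, np.float64(4.2)), (6, np.float64(5.1)), (9, np.float64(4.7)), (12, np.float64(5.2)), (15, np.float64(4.7)), (18, np.float64(5.1)), (21, np.float64(4.7)), (24, np.float64(5.0)), (27, np.float64(4.7)), (30, np.float64(4.4)), (33, np.float64(4.7)), (36, np.float64(4.4)), (39, np.float64(5.4)), (42, np.float64(8.3)), (45, np.float64(11.5)), (48, np.float64(15.4)), (51, np.float64(15.8)), (54, np.float64(13.2)), (57, np.float64(6.3)), (60, np.float64(10.1)), (63, np.float64(0.4)), (66, np.float64(0.8)), (69, np.float64(0.6)), (72, np.float64(0.1))]
 x [(-84, np.float64(0.7)), (-81, np.float64(1.0)), (-78, np.float64(0.4)), (-75, np
[... 4056 characters left out ...]
oat64(8.0)), (45, np.float64(10.8)), (48, np.float64(15.3)), (51, np.float64(15.6)), (54, np.float64(14.6)), (57, np.float64(6.9)), (60, np.float64(12.3)), (63, np.float64(0.6)), (66, np.float64(0.6)), (69, np.float64(0.7)), (72, np.float64(0.1))]
 x [(-84, np.float64(0.8)), (-81, np.float64(0.0)), (-78, np.float64(0.9)), (-75, np.float64(1.2)), (-72, np.float64(9.9)), (-69, np.float64(10.7)), (-66, np.float64(5.1)), (-63, np.float64(4.6)), (-60, np.float64(5.2)), (-57, np.float64(4.3)), (57, np.float64(5.3)), (60, np.float64(5.2)), (63, np.float64(7.9)), (66, np.float64(12.7)), (69, np.float64(9.8)), (72, np.float64(1.0)), (75, np.float64(0.9)), (78, np.float64(1.0)), (81, np.float64(0.7))]
```

```bash
python3 -m inch '{"grip":[1,1,1,1,1],"travel":[[0,-0.04,-3],[0,-0.04,-5.5],[0,-0.04,-6.7],[0,-0.04,-7.12],[0,-0.04,-7.12]],"turn":[[0,0,0],[0,0,0],[0,0,0],[0,0,0],[0,0,0]]}'; python3 -m inch '{"grip":[-0.2,-0.2,-1,-1,-1,-1],"travel":[[0,0,0],[0,0,0],[0,0,0],[0,0,0],[0,0,0],[0,0,0]],"turn":[[0,0,0],[0,0,0],[0,0,0],[0,0,0],[0,0,0],[0,0,0]]}' 20
```

```text
clock: 15.8
eef_pos: [478.2, -256.0, 62.6]
eef_rot: [3.14, 0.002, 0.216]
wrist_force: [-0.3, -0.7, -0.0]
finger_gap: 94.2
clock: 16.55
eef_pos: [478.2, -256.0, 62.7]
eef_rot: [3.14, 0.002, 0.216]
wrist_force: [-0.5, 1.2, 2.0]
finger_gap: 55.5
```

```bash
python3 -m inch '{"grip":[-1,-1,-1,-1,-1],"travel":[[0,0,0.5],[0,0,1.5],[0,0,3],[0,0,4.5],[0,0,5.5]],"turn":[[0,0,0],[0,0,0],[0,0,0],[0,0,0],[0,0,0]]}'
python3 -m inch '{"grip":[-1,-1,-1,-1,-1,-1,-1,-1,-1,-1],"travel":[[1,2,0],[3,5,0],[5,8.5,0],[7,12,0],[9,15.5,0],[11,19,0],[13,22,0],[15,25,0],[15.8,26.6,0],[15.94,26.9,0]],"turn":[[0,0,8],[0,0,17],[0,0,26],[0,0,35],[0,0,44],[0,0,53],[0,0,62],[0,0,71],[0,0,79],[0,0,83.3]]}'
python3 look.py t5 red,0,478,-256,90
```

```text
clock: 17.18
eef_pos: [478.5, -256.1, 119.2]
eef_rot: [3.139, 0.001, 0.216]
wrist_force: [-0.2, -0.1, -0.4]
finger_gap: 56.5
clock: 18.42
eef_pos: [638.1, 14.1, 119.2]
eef_rot: [3.139, 0.001, 1.674]
wrist_force: [-0.4, -0.2, -1.4]
finger_gap: 56.0
red [ 477.8 -255.2] 102.0 0.134
[638.1  13.9 119.2]
```

View pics/t5.png

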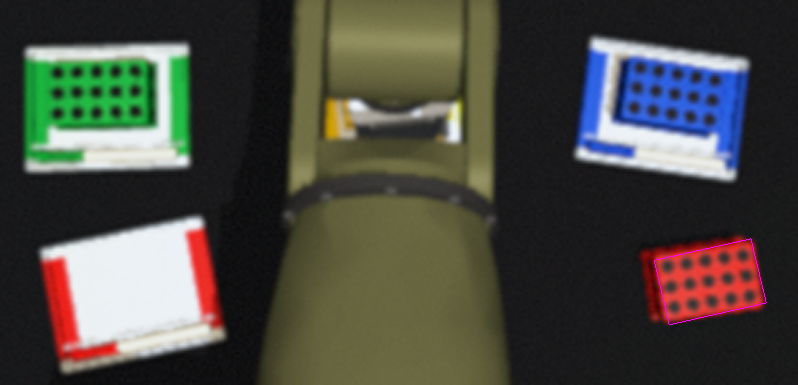

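```bash
python3 -m inch '{"grip":[-1,-1,-1,-1,-1,-1,-1,-1],"travel":[[0,-0.08,-3],[0,-0.08,-6],[0,-0.08,-8],[0,-0.08,-9],[0,-0.08,-9.3],[0,-0.08,-9.5],[0,-0.08,-9.7],[0,-0.08,-9.78]],"turn":[[0,0,-0.2],[0,0,-0.2],[0,0,-0.2],[0,0,-0.2],[0,0,-0.2],[0,0,-0.2],[0,0,-0.2],[0,0,-0.2]]}'
```

```text
clock: 19.48
eef_pos: [638.2, 13.1, 21.7]
eef_rot: [3.139, 0.001, 1.673]
wrist_force: [0.9, 0.3, 0.5]
finger_gap: 55.8
```

```bash
python3 -m inch '{"grip":[-1,-1],"travel":[[0,0,-0.07],[0,0,-0.07]],"turn":[[0,0,0],[0,0,0]]}'; python3 -m inch '{"grip":[0.45,0.45,0.45,0.45,0.45,0.45,1,1,1,1],"travel":[[0,0,0],[0,0,0],[0,0,0],[0,0,1.5],[0,0,5],[0,0,9],[-4,-5,9],[-8,-11,9],[-12,-17,9],[-15,-22,9]],"turn":[[0,0,0],[0,0,0],[0,0,0],[0,0,0],[0,0,0],[0,0,0],[0,0,0],[0,0,0],[0,0,0],[0,0,0]]}'
```

```text
clock: 19.73
eef_pos: [638.2, 13.1, 21.7]
eef_rot: [3.139, 0.001, 1.674]
wrist_force: [-3.1, 0.9, 5.4]
finger_gap: 55.9
clock: 20.98
eef_pos: [495.9, -194.3, 113.0]
eef_rot: [3.137, 0.001, 1.674]
wrist_force: [1.4, -0.5, -0.4]
finger_gap: 94.0
```

```bash
python3 -m inch '{"grip":[1,1,1,1,1],"travel":[[-0.8,-3,-1],[-1.6,-5.5,-2],[-1.81,-6.09,-3],[-1.81,-6.09,-3],[-1.81,-6.09,-3]],"turn":[[0,0,6.1],[0,0,6.1],[0,0,6.1],[0,0,6.1],[0,0,6.1]]}'
python3 - <<'E'
from h import *
print(manip.read_state()['eef_pos'])
p,d=manip.camera('wrist'); cv2.imwrite('pics/w5.png',p[:,:,::-1])
E
```

```text
clock: 21.6
eef_pos: [478.3, -254.4, 83.5]
eef_rot: [3.137, 0.002, 1.781]
wrist_force: [-0.5, -0.1, -0.4]
finger_gap: 94.2
[ 478.32116027 -254.38825113   83.46492133]
```

View pics/w5.png

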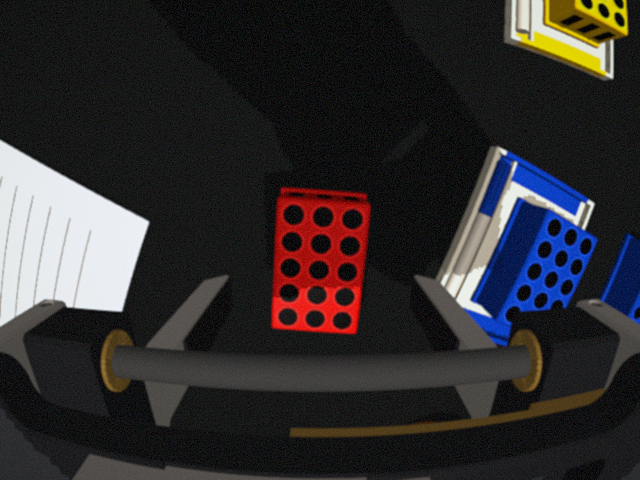

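Run:
```python
from h import *
cal=manip.calibration('wrist'); p=cv2.imread('pics/w5.png')
hsv=cv2.cvtColor(p,cv2.COLOR_BGR2HSV).astype(int)
red=((np.minimum(hsv[...,0],180-hsv[...,0])<10)&(hsv[...,1]>120)&(hsv[...,2]>60)).astype(np.uint8)
red[:, :240]=0; red[:,400:]=0; red[345:]=0
dark=((1-red)).astype(np.uint8); 
n,lab,st,ce=cv2.connectedComponentsWithStats(dark,connectivity=4)
pts=np.array([ce[i] for i in range(1,n) if 100<st[i,4]<900]); print(len(pts)); 
def fish(cal,u,v,z):
    a=(u-cal['cx'])/cal['fx'];b=(v-cal['cy'])/cal['fy'];th=np.hypot(a,b);k=np.sin(th)/np.maximum(th,1e-9)
    d=np.stack([a*k,-b*k,-np.cos(th)],-1); T=cal['world_from_camera'];D=d@T[:3,:3].T;o=T[:3,3];return o+D*((z-o[2])/D[:,2])[:,None]
P=fish(cal,pts[:,0],pts[:,1],45.)[:,:2]; c=P.mean(0);U,S,V=np.linalg.svd(P-c); print(pts.round(0).tolist()); print(c,np.degrees(np.arctan2(V[0,1],V[0,0])),S)
print(manip.read_state()['eef_pos'])
```

```text
15
[[293.0, 214.0], [323.0, 217.0], [352.0, 219.0], [292.0, 241.0], [321.0, 243.0], [349.0, 246.0], [290.0, 267.0], [319.0, 270.0], [347.0, 272.0], [288.0, 292.0], [317.0, 294.0], [344.0, 297.0], [287.0, 316.0], [315.0, 318.0], [342.0, 320.0]]
[ 477.49804428 -254.98788892] -82.323218949946 [91.0539878  55.70312386]
[ 478.33566865 -254.4537728    83.512005  ]
```

```bash
python3 -m inch '{"grip":[1,1,1,1,1],"travel":[[-0.08,-0.05,-2.5],[-0.08,-0.05,-5],[-0.08,-0.05,-6.2],[-0.08,-0.05,-6.6],[-0.08,-0.05,-6.6]],"turn":[[0,0,-4.4],[0,0,-4.4],[0,0,-4.4],[0,0,-4.4],[0,0,-4.4]]}'; python3 -m inch '{"grip":[-0.2,-0.2,-1,-1,-1,-1],"travel":[[0,0,0],[0,0,0],[0,0,0],[0,0,0],[0,0,0],[0,0,0]],"turn":[[0,0,0],[0,0,0],[0,0,0],[0,0,0],[0,0,0],[0,0,0]]}' 20
```

```text
clock: 22.28
eef_pos: [477.9, -255.0, 18.0]
eef_rot: [3.136, 0.002, 1.705]
wrist_force: [-1.0, 1.1, 0.8]
finger_gap: 94.1
clock: 23.02
eef_pos: [477.9, -255.0, 18.1]
eef_rot: [3.136, 0.002, 1.705]
wrist_force: [-0.7, 1.0, 1.9]
finger_gap: 56.3
```

```bash
python3 -m inch '{"grip":[-1,-1,-1,-1,-1,-1,-1,-1,-1,-1],"travel":[[0,0,0.5],[0,0,2],[0,1,4],[0,4,5.5],[0,8,6],[0,13,6],[0,18,6],[0,23,6],[0,28,6],[0,33,6]],"turn":[[0,0,0],[0,0,0],[0,0,0],[0,0,3.5],[0,0,3.5],[0,0,3.5],[0,0,3.5],[0,0,3.5],[0,0,3.5],[0,0,3.5]]}'
```

```text
clock: 24.28
eef_pos: [478.0, 76.6, 79.3]
eef_rot: [3.135, 0.003, 1.766]
wrist_force: [1.2, -0.4, -1.7]
finger_gap: 56.2
```

```bash
python3 -m inch '{"grip":[-1,-1,-1,-1,-1,-1,-1],"travel":[[0,5,0],[0,10,0],[0,14,0],[-0.05,16.3,0],[-0.08,17.05,-1],[-0.08,17.05,-2],[-0.08,17.05,-2]],"turn":[[0,0,0],[0,0,0],[0,0,0],[0,0,0],[0,0,0],[0,0,0],[0,0,0]]}'
python3 - <<'E'
from h import *
p,d=manip.camera('wrist'); cv2.imwrite('pics/w6.png',p[:,:,::-1]);print(manip.read_state()['eef_pos'])
E
```

```text
clock: 25.15
eef_pos: [476.7, 246.1, 58.3]
eef_rot: [3.137, 0.003, 1.765]
wrist_force: [0.7, -0.2, -1.0]
finger_gap: 55.9
[477.11220427 246.21908801  58.90240508]
```

View pics/w6.png

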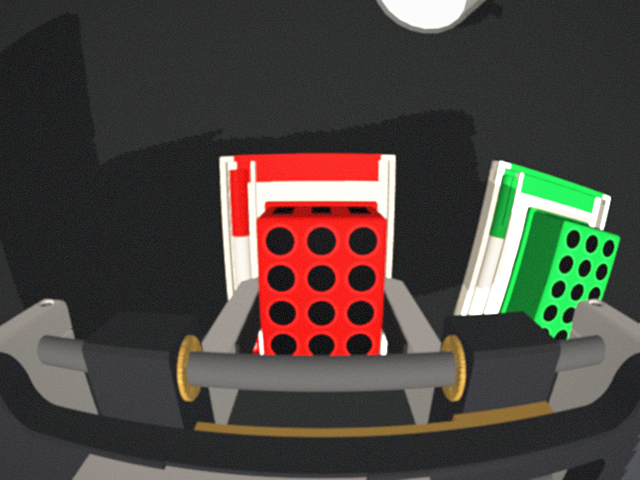

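```bash
python3 -m inch '{"grip":[-1,-1,-1,-1,-1,-1,-1],"travel":[[0,0.1,-1],[0,0.1,-2],[0,0.1,-2.8],[0,0.1,-3.2],[0,0.1,-3.4],[0,0.1,-3.6],[0,0.1,-3.7]],"turn":[[0,0,0],[0,0,0],[0,0,0],[0,0,0],[0,0,0],[0,0,0],[0,0,0]]}'
```

```text
clock: 26.08
eef_pos: [477.2, 247.3, 22.1]
eef_rot: [3.135, 0.003, 1.765]
wrist_force: [-4.5, -1.1, 12.9]
finger_gap: 55.8
```

Firm contact at 13 N. I'll release, lift straight up and move clear.

```bash
python3 -m inch '{"grip":[0.45,0.45,0.45,0.45,0.45,0.45,0.45,0.45,0.45,0.45],"travel":[[0,0,0],[0,0,0],[0,0,0],[0,0,1.5],[0,0,5],[0,0,10],[-2,-6,13],[-5,-12,15],[-8,-18,15],[-10,-24,15]],"turn":[[0,0,0],[0,0,0],[0,0,0],[0,0,0],[0,0,0],[0,0,0],[0,0,0],[0,0,0],[0,0,0],[0,0,0]]}'
python3 -m inch '{"grip":[0.45,0.45,0.45,0.45,0.45,0.45,0.45],"travel":[[0,-5,0],[0,-10,0],[0,-15,0],[0,-19,0],[0,-19,0],[0,-19,0],[0,-19,0]],"turn":[[0,0,0],[0,0,0],[0,0,0],[0,0,0],[0,0,0],[0,0,0],[0,0,0]]}'
python3 - <<'E'
from h import *
p,d=manip.camera('top'); s,_=manip.camera('side'); np.save('pics/tfd.npy',d)
cv2.imwrite('pics/tf_full.png',p[:,:,::-1]); cv2.imwrite('pics/sf.png',cv2.resize(s[180:360,150:440,::-1],None,fx=2.75,fy=2.75,interpolation=cv2.INTER_CUBIC))
res=np.load('res.npy',allow_pickle=True).item(); cal=manip.calibration('top')
S=5;t=[]
W=cloud(cal,d)
for n,(u0,v0) in dict(green=(165,212),blue=(365,212),yellow=(270,212),red=(172,280)).items():
    im=cv2.resize(p[v0:v0+58,u0:u0+80,::-1],None,fx=S,fy=S,interpolation=cv2.INTER_CUBIC)
    P=place(np.array([[-43,-28,49],[43,-28,49],[43,28,49],[-43,28,49]],float),res[n+'_tray'])
    q=((project(cal,P)-[u0,v0]+.5)*S-.5); cv2.polylines(im,[np.round(q*16).astype(np.int32)],True,(255,0,255),1,shift=4)
    t.append(im)
    # rack top pixels from depth
    x=res[n+'_tray']; c,s_=np.cos(x[2]),np.sin(x[2]); w=W.reshape(-1,3); q=w[:,:2]-x[:2]; lx=c*q[:,0]+s_*q[:,1]; ly=-s_*q[:,0]+c*q[:,1]
    m=(abs(lx)<60)&(abs(ly)<50)&(w[:,2]>43)&(w[:,2]<56)
    r=cv2.minAreaRect(np.stack([lx[m],ly[m]],-1).astype(np.float32)); print(n,m.sum(),np.round(r[0],1),np.round(r[1],1),round(r[2],1),'z',np.median(w[m,2]).round(1))
cv2.imwrite('pics/cmpf.png',np.vstack([np.hstack(t[:2]),np.hstack(t[2:])]))
E
```

```text
clock: 27.32
eef_pos: [382.9, 24.2, 173.2]
eef_rot: [3.133, 0.003, 1.766]
wrist_force: [1.0, -0.5, 1.0]
finger_gap: 68.4
clock: 28.2
eef_pos: [383.1, -164.9, 173.5]
eef_rot: [3.133, 0.003, 1.767]
wrist_force: [-0.3, 0.5, -0.5]
finger_gap: 68.4
green 870 [-1.1 -0.5] [87.  56.4] 0.2 z 49.8
blue 840 [-1.2 -0.8] [56.9 86.3] 88.6 z 49.5
yellow 849 [-0.9 -0.6] [56.2 85.5] 88.8 z 49.5
red 903 [-0.1 -0.1] [55.9 87.1] 89.9 z 49.8
```

View pics/cmpf.png

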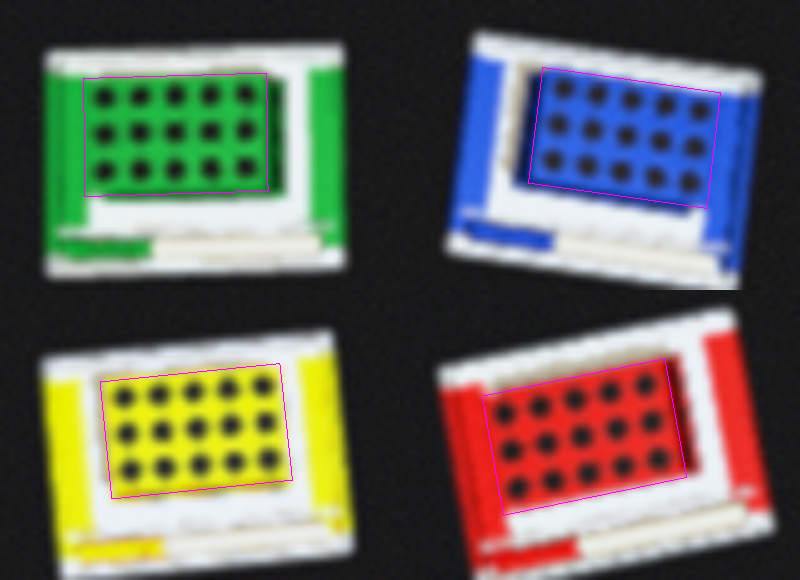

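View pics/sf.png

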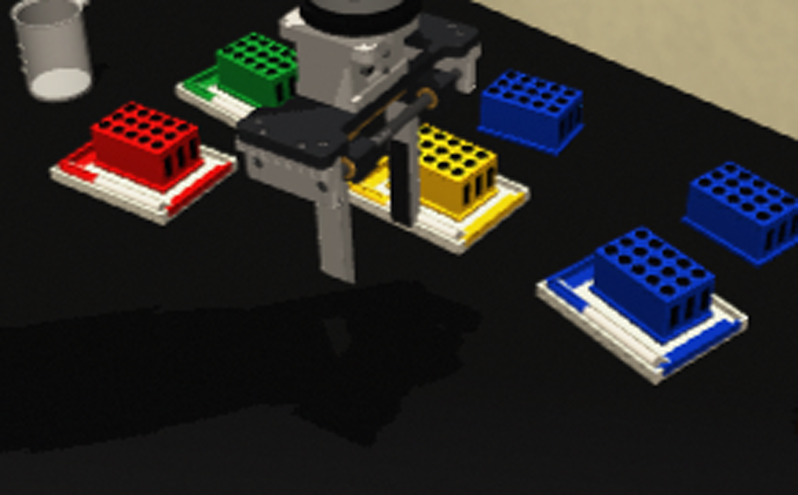

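View pics/tf_full.png

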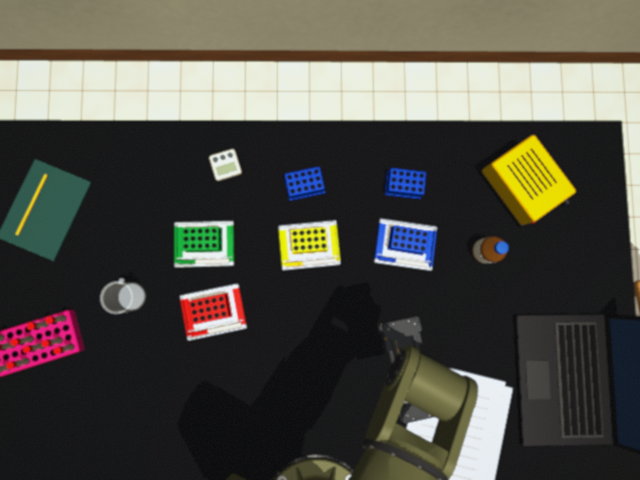

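The final views show all four racks flat in their own trays, with tops at about 49.6 mm, within about 1.5 mm of centre and 1.5° of the tray axis. The beaker (123,296) and bottle (490,249) haven't moved.

```bash
python3 -c "
from cell import manip
print(manip.sign_off())"
```

```text
the job is handed in; nothing more can be done
None
```

I took both stacks apart and set each rack in the tray of its own colour, standing flat with its long side along the tray. Each was lowered until it touched the tray floor and then released. I handed the job in at about 28 s on the robot's clock, with the gripper empty and clear of everything.

**Position:** The last depth check put each rack within about 1.5 mm of the bay centre and 1.5° of the tray's long axis. The camera calibration is only good to about 2 mm.

**Height:** Rack tops measured 49.5–49.8 mm, against 49 mm expected for a rack standing flat on the tray floor.

**Contact force:** The highest wrist force I read was about 14 N (13 N vertical), when the red rack touched down; the other three were at about 5 N or less.

**Left alone:** The beaker, the bottle and the two look-alike blue racks appear in the same places as in the first picture.

**Checks that failed or disagreed:**
- The colour-outline check on the placed green and blue racks failed because it confused them with the tray tape. I relied on the depth check and picture overlays instead.
- The top camera's first angle for the red rack was about 4° off. I corrected it from the wrist camera before gripping.

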